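# Do up the loose wing nut on the bin's lever bracket

### The arm

A 6-joint arm with a two-finger parallel gripper is mounted at the origin on the work surface. World frame = base frame: x ahead of the robot, y to its left, z up, the work surface at z = 0. Lengths are in m, angles in rad, forces in N, time in s.
With the tool pointing down it reaches from about 0.35 to 0.775 m from the base axis. Payload 5.5 kg.
Tool frame: the origin (TCP) lies on the centre line of the jaws, within the pads' length; the fingertips stand 11 mm ahead of it and the grasp point (between the pads) lies 8 mm behind it; z points along the fingers, y is the line along which they close (so a half turn about z gives the same grasp; the last joint's range is limited). The gripper opens to 85 mm and grips with 20 to 120 N. Pads are 22 mm wide; open, the fingers measure 114 mm over their backs; the gripper's body (76 mm by 85 mm) begins 54 mm behind the grasp point. The pads swing forward as they close: fully open they stand 13 mm farther back than shut.
Start: joints at [-1.397, 0.313, 0.046, 1.304, 0, 1.431], TCP at [0.177, -0.547, 0.242] pointing down, gripper open.
Joint ranges: [-2.76, 2.76], [-0.86, 1.69], [-1.03, 1.26], [-2.2, 2.34], [-1.47, 1.5], [-3.14, 3.14]. Speed limits (rad/s): [2.57, 2.57, 3.14, 3.14, 3.14, 3.14].

### API

Orientations are given as a unit quaternion [w, x, y, z].
In Python, from workcell import get_state, eyes, env gives the robot as it stands.
- The arm moves only by the shell command python3 -m inch 'ROWS' [OPENING] [FORCE]. ROWS is JSON, one flat list of numbers, 4 for each row, row after row: the shift along the tool's x, y, z in cm, then the turn about the tool's z in rad. A call has exactly 5 rows; each row shifts and turns the commanded pose from where the row before left it, along the tool's axes as they then stand; what a row does not reach is not made up. A row lasts 1/12 s, in which the tool goes at most 41.7 mm and 7.16 degrees, less where a joint would pass 70% of its speed; a pose out of reach is approached as far as the arm can. A call is refused whole if a number of a shift passes 4.17 or a number of a turn 0.125, either way. A call with a gripper value outside its range is refused whole. OPENING is the opening, from -1 (shut) to 1 (fully open), set as the call begins (- or left out, the last holds). The fingers move at their own pace and stop on an object; FORCE is the grip in N (left out, the last holds). Time passes only in rows, so rows that do not move let the fingers close, or fill a call up. It gives the time, the measured TCP pose, the force, the opening and the grip force at its end, in the units of the state.
- get_state(): the state, without advancing time (a new reading comes with each control period).
- eyes.read_camera(name): name is "side" or "top"; returns the picture (420x560x3 uint8, red, green, blue); there is no depth.
- eyes.camera_info(name): a dict with "fovy" (degrees; the focal length in pixels is half the picture's height over the tangent of half this angle, whatever the lens; pixels are square), "cx", "cy" (the principal point, pixels), "D" ([k1, k2, p1, p2, k3] as OpenCV has them; the pictures are not rectified), "xyz" and "orientation" of the camera in the world. Camera axes: x right, y down, z forward; pixel columns grow to the right and rows downward; lengths in m; the calibration is good to about 2 mm. A picture is of the moment at which its call begins. camera_info takes no time and is no camera call.
- env.hand_in(): hands the job in; it is judged then, once.
The state is a dict: "clock": time; "joint_pos": joint angles; "qvel": joint speeds; "tau": joint torques, N m; "tcp_pos": TCP position; "orientation": TCP orientation; "wrist_force": force on the tool from outside, world axes, zero at the start; "ft_torque": the same for the moment, N m; "finger_gap": finger opening in m; "grip_force": force on a finger pad.
Only numpy, scipy, OpenCV 4.12 (cv2) and the standard library are available. Lean on these libraries where they do the work, as an engineer would, in place of code of your own. Each camera call takes 0.05 s, during which the arm holds its last target. There are 200 camera calls.

### The job

The black wing nut that clamps the steel lever bracket to the top of the tilt-out bin has worked loose: run it down clockwise (seen from above) until it is fully home, by pushing its wings round with your fingertips, stroke after stroke. Only push: do not pinch the nut, do not press the bin's lever, and leave everything else standing where it is. Finish with the hand clear of everything.

Things in the scene. Friction and masses are not known exactly. Their poses are not given: they have to be found in the camera images.
- bin: White plastic tilt-out bin, 240 (its x) x 300 (its y) x 170 mm high, fixed to the bench; origin under its centre at bench level, z up, flap on its -x side. On its flat top (170 mm above the bench) lies the 4 mm steel foot of the lever bracket, 100 (x) x 90 (y) mm, centred under the nut, whose axis is at (-30, -30) mm in the bin's frame.
- plate_top (a point): Middle of the top edge, nut side, of the bracket's upright steel plate: 4 mm thick, 100 mm long in the bin's x, up to 220 mm above the bench. It stands on the bin's +y side of the nut, its near face 41 mm from the nut's axis (fixed to the bin). A finger cannot follow a wing round between nut and plate: stroke round the other three sides, then lift and come back.
- nut_axis (a point): Point on the vertical axis of the wing nut, on its washer, 178 mm above the bench, fixed to the bin. The hub's underside comes down to this level when the nut is home. The nut: black plastic hub 32 mm diameter, 20 mm high; two upright flat wings 8 mm thick, reaching 36 mm from the axis, 6 to 30 mm above the hub's underside. An 8 mm stud stands up to 210 mm above the bench.
- wing_tip (a point): Top outer end of one of the nut's two wings (they are alike and opposite): 36 mm from the axis, 30 mm above the hub's underside; it turns and sinks with the nut.
- wing_nut (a joint): Turn of the wing nut in rad, growing clockwise seen from above (screwing down, 4 mm a turn). Starts between 0.2 and 2.6; hard stop at 9.0, fully home, wings then along the bin's +x and -x. One wing points (9.0 - value) counter-clockwise from the bin's +x, the other opposite. Turns easily (0.03 N m, about 1 N at a wing) and stays where it is left.
- nut_half_a: Half of the wing nut on one side of the upright mid-plane through both wings; origin on the nut's axis at the hub's underside, its x along the wings.
- nut_half_b: The other half of the wing nut, fixed to the first. A stroke with a fingertip bears on one half at a time; firm force on both at once means that the nut is pinched.
- lever (a joint): Grey-and-aluminium lever, 140 mm long, behind the bracket's upright plate (bin's +y side), lying along the bin's x with its paddle towards the flap, 206 mm above the bench. 0 rad at rest, grows to 0.5 as the paddle is pressed down; springs back.
- bento: Blue bento box with clip-on lid, 136 x 205 x 60 mm, standing on the bench on the bin's -y side; loose. Origin under its centre.
- bottle: Stainless steel drink bottle, 70 mm diameter, 210 mm high, standing on the bench on the bin's +y side; loose. Origin under its centre.
- cup_a: Green silicone snack cup, 60 mm diameter, 42 mm high, standing on the bin's deck; loose. Origin under its centre.
- cup_b: Green silicone snack cup like the other, standing on the bench on the bin's +y side; loose. Origin under its centre.
- spoon_rest: White ceramic spoon rest, round dish 110 mm diameter, 12 mm high, on the bench; loose. Origin under its centre.
- fork: Bamboo fork, 172 mm long, 5 mm thick, lying on the bench; loose. Origin on its underside near the middle.

How it is judged:
At the end, for the whole second after the job is handed in: The wing nut is within 0.3 rad of its stop (value above 8.7), the lever is at rest (below 0.05 rad), and bento box, bottle, cups, spoon rest and fork are each within 30 mm of where they started (value of joint wing_nut above 8.7 rad and value of joint lever below 0.05 rad and distance of each of bento, bottle, cup_a, cup_b, spoon_rest, fork from where it was at the start of the episode below 0.03 m); the robot touches nothing.
It fails at once if the wing nut is pinched (the fingers press with over 10 N on both of its sides at once) (contact force between the fingers and nut_half_a above 10 N and contact force between the fingers and nut_half_b above 10 N).
It fails at once if the bin's lever is pressed (over 0.2 rad) (value of joint lever above 0.2 rad).
It fails at once if a bystander is lifted, carried or shoved more than 30 mm (distance of any of bento, bottle, cup_a, cup_b, spoon_rest, fork from where it was at the start of the episode above 0.03 m).
It also fails if it takes over 53 s, if anything falls off the work surface, if the arm or the gripper's body presses on something with over 40 N, if the wrist force passes 120 N, or if a joint passes its speed limit or range.

## Working session

There is one attempt and no reset: what is moved stays moved. The work goes in short steps, Python scripts to look and compute and a shell command to move; the robot and the scene stay as the last step left them, time stands still between calls to the robot, and variables do not carry over. Pictures are saved under pics/ and viewed, at most 10 in all, crops included, and the job is handed in when it is done.

```bash
mkdir -p pics
python3 - <<'E'
from workcell import get_state, eyes, env
import cv2
s=get_state();print(s)
for n in("side","top"):
    print(n,eyes.camera_info(n)); cv2.imwrite(f"pics/{n}0.png",eyes.read_camera(n)[:,:,::-1])
E
```

```text
{'clock': 0.0, 'joint_pos': array([-1.39661014e+00,  3.14000013e-01,  4.49667852e-02,  1.30358991e+00,
        4.07104043e-05,  1.43117916e+00]), 'qvel': array([ 7.33795913e-04, -1.27128778e-03, -4.46230564e-04,  1.13682410e-03,
       -6.06690986e-04, -1.57659493e-05]), 'tau': array([-2.81224638e-03, -4.80634654e+01,  2.98529148e+01,  1.94661407e-02,
       -2.17768870e-04, -1.48456053e-05]), 'tcp_pos': array([ 0.17739694, -0.54643465,  0.24140408]), 'orientation': array([-9.13622747e-04,  9.87715754e-01,  1.56258612e-01,  4.56514077e-06]), 'wrist_force': array([-0.05811311,  0.45689828, -0.27537408]), 'ft_torque': array([ 0.01656791,  0.0377044 , -0.00335506]), 'grip_force': 0.0, 'finger_gap': 0.0853347710685097}
side {'fovy': 54.77825379213676, 'cx': 283.5975875603841, 'cy': 211.66960510966547, 'D': array([-0.08112572,  0.        ,  0.        ,  0.        ,  0.        ]), 'xyz': array([ 0.65792601, -0.53416572,  1.18008726]), 'orientation': array([-0.26806275,  0.9566821 ,  0.11091902, -0.02446813])}
top {'fovy': 54.25443042864034, 'cx': 281.26378697168235, 'cy': 214.94398879680824, 'D': array([-0.01304517,  0.        ,  0.        ,  0.        ,  0.        ]), 'xyz': array([0.35343026, 0.07421325, 1.09576393]), 'orientation': array([ 0.07319451, -0.69568858,  0.71060537, -0.07549817])}
```

View pics/top0.png

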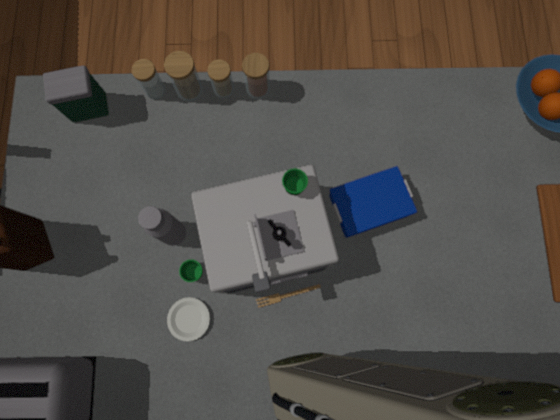

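View pics/side0.png

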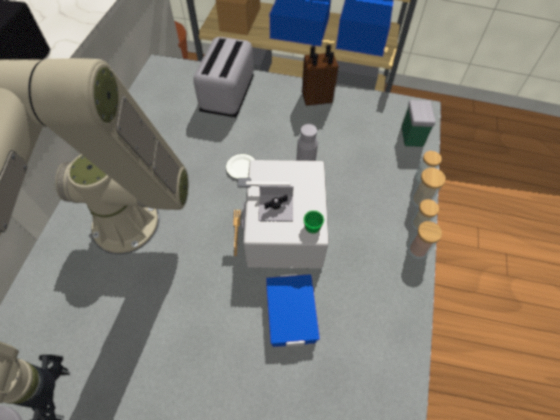

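The top picture shows the nut at about (280,232), the plate and lever on its left (bin's +y) and cup_a at (294,181). The side picture shows the nut at about (275,203). I'll enlarge both.

Run:
```python
import cv2,numpy as np
a=cv2.imread("pics/top0.png")[197:277,240:320]; b=cv2.imread("pics/side0.png")[165:245,240:320]
cv2.imwrite("pics/crop.png",np.hstack([cv2.resize(i,(400,400),interpolation=cv2.INTER_CUBIC) for i in(a,b)]))
```

```text
(no output)
```

View pics/crop.png

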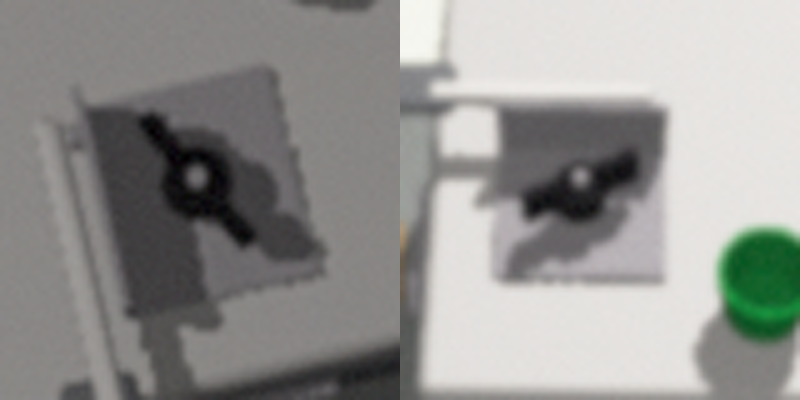

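The crop shows the stud tip at (278.9,232.1) in top and (275.5,200.1) in side. The wing tips in top are (269.5,220.9) and (288.5,244.5). In side they are (285.5,196.5) and (265.9,206.1). The foot corners are visible in both.

```bash
cat > h.py <<'E'
from workcell import get_state, eyes, env
import cv2,numpy as np
from scipy.spatial.transform import Rotation as R
def ray(n,p):
    c=eyes.camera_info(n);f=210/np.tan(np.radians(c["fovy"])/2)
    K=np.array([[f,0,c["cx"]],[0,f,c["cy"]],[0,0,1.]])
    u=cv2.undistortPoints(np.array([[p]],float),K,c["D"])[0,0]
    q=c["orientation"];d=R.from_quat([q[1],q[2],q[3],q[0]]).apply([u[0],u[1],1]);return c["xyz"],d/np.linalg.norm(d)
def tri(a,b):
    (o1,d1),(o2,d2)=ray("top",a),ray("side",b)
    t=np.linalg.lstsq(np.c_[d1,-d2],o2-o1,rcond=None)[0];x,y=o1+t[0]*d1,o2+t[1]*d2
    return (x+y)/2,np.linalg.norm(x-y)
def atz(n,p,z):
    o,d=ray(n,p);return o+d*(z-o[2])/d[2]
E
python3 - <<'E'
from h import *
np.set_printoptions(precision=4,suppress=True)
t=lambda x,y:(240+x/5-.5,197+y/5-.5); s=lambda x,y:(240+(x-400)/5-.5,165+y/5-.5)
for n,a,b in [("stud",t(197,178),s(580,178)),("w1",t(150,122),s(630,160)),("w2",t(245,240),s(532,208)),("footfar-y",t(272,68),s(663,280)),("footnear-y",t(322,270),s(494,280))]:
    print(n,*tri(a,b))
for n,p,z in[("stud t",t(197,178),.21),("w1",t(150,122),.21),("w2",t(245,240),.21),("f1",t(272,68),.174),("f2",t(322,270),.174),("f3",t(132,315),.174)]: print(n,atz("top",p,z))
print("side",atz("side",s(580,178),.21),atz("side",s(494,280),.174),atz("side",s(663,280),.174))
for p in [(193,190),(314,167),(337,262),(212,290)]: print("bin",atz("top",p,.17))
print("cupa",atz("top",(294,180),.212),"bottle",atz("top",(151,218),.21))
s=get_state();q=s["orientation"];print(R.from_quat([q[1],q[2],q[3],q[0]]).as_matrix())
E
```

```text
stud [0.5054 0.0755 0.2069] 0.0008188213890128836
w1 [0.5307 0.0955 0.2053] 0.0003492576249241384
w2 [0.4804 0.0555 0.1956] 0.0038173880522453314
footfar-y [0.5624 0.04   0.1727] 0.0017189488877943204
footnear-y [0.4681 0.0196 0.1696] 0.00042919454452763466
stud t [0.5045 0.0753 0.21  ]
w1 [0.5299 0.0955 0.21  ]
w2 [0.4767 0.0549 0.21  ]
f1 [0.5613 0.0397 0.174 ]
f2 [0.4673 0.0197 0.174 ]
f3 [0.4488 0.1058 0.174 ]
side [0.5062 0.0737 0.21  ] [0.4691 0.0172 0.174 ] [0.5632 0.0398 0.174 ]
bin [0.6154 0.2744 0.17  ]
bin [ 0.6659 -0.011   0.17  ]
bin [ 0.4402 -0.0543  0.17  ]
bin [0.384  0.2267 0.17  ]
cupa [0.622 0.039 0.212] bottle [0.542 0.357 0.21 ]
[[ 0.9512  0.3086 -0.0003]
 [ 0.3086 -0.9512  0.0016]
 [ 0.0002 -0.0016 -1.    ]]
```

```bash
cat >> h.py <<'E'
A=np.array([.505,.0745])
def goal(th,back,r=.034):   # th: world angle (deg) of pushed wing; TCP xy and yaw of tool x
    a=np.radians(th);u=np.array([np.cos(a),np.sin(a)]);v=np.array([-u[1],u[0]])
    return A+r*u+back*v, th-90
def plan(p1,yaw1,n,dyaw=None):
    s=get_state();q=s["orientation"];M=R.from_quat([q[1],q[2],q[3],q[0]]).as_matrix()
    y=np.arctan2(M[1,0],M[0,0]);d=np.asarray(p1)-s["tcp_pos"]
    w=(np.radians(yaw1)-y+np.pi)%(2*np.pi)-np.pi if dyaw is None else dyaw
    print("yaw",np.degrees(y),"turn",-w)
    for i in range(n):
        c,sn=np.cos(y),np.sin(y);D=d/n*100
        print("%.2f,%.2f,%.2f,%.3f,"%(c*D[0]+sn*D[1],sn*D[0]-c*D[1],-D[2],-w/n),end="\n" if i%5==4 else " ");y+=w/n
E
python3 - <<'E'
from h import *
g,y=goal(218.5,.021);print(g,y);plan([*g,.250],y,20)
d=.125
for back in(-.015,):
    p=np.array([back,-.034])*100;c,s=np.cos(d),np.sin(d);print("stroke row",np.array([[c,-s],[s,c]])@p-p)
E
```

```text
[0.49146413 0.03689973] 128.5
yaw 17.977790749827225 turn -1.928976447993648
2.39,-2.29,-0.04,-0.096, 2.60,-2.05,-0.04,-0.096, 2.79,-1.79,-0.04,-0.096, 2.95,-1.51,-0.04,-0.096, 3.08,-1.22,-0.04,-0.096,
3.18,-0.92,-0.04,-0.096, 3.26,-0.61,-0.04,-0.096, 3.30,-0.29,-0.04,-0.096, 3.31,0.03,-0.04,-0.096, 3.29,0.35,-0.04,-0.096,
3.25,0.66,-0.04,-0.096, 3.17,0.97,-0.04,-0.096, 3.06,1.27,-0.04,-0.096, 2.92,1.56,-0.04,-0.096, 2.76,1.84,-0.04,-0.096,
2.57,2.09,-0.04,-0.096, 2.36,2.33,-0.04,-0.096, 2.12,2.55,-0.04,-0.096, 1.86,2.74,-0.04,-0.096, 1.59,2.90,-0.04,-0.096,
stroke row [ 0.43559759 -0.16048417]
```

```bash
python3 -m inch '[2.4,-2.3,-0.04,-0.096, 2.6,-2.05,-0.04,-0.096, 2.8,-1.8,-0.04,-0.096, 2.95,-1.5,-0.04,-0.096, 3.1,-1.2,-0.04,-0.096]' -1 20
python3 -m inch '[3.2,-0.9,-0.04,-0.096, 3.25,-0.6,-0.04,-0.096, 3.3,-0.3,-0.04,-0.096, 3.3,0,-0.04,-0.096, 3.3,0.35,-0.04,-0.096]'
python3 -m inch '[3.25,0.65,-0.04,-0.096, 3.15,0.95,-0.04,-0.096, 3.05,1.25,-0.04,-0.096, 2.9,1.55,-0.04,-0.096, 2.75,1.85,-0.04,-0.096]'
python3 -m inch '[2.6,2.1,-0.04,-0.096, 2.35,2.3,-0.04,-0.096, 2.1,2.55,-0.04,-0.096, 1.8,2.7,-0.04,-0.096, 0,0,0,0]'
python3 - <<'E'
from h import *
g,y=goal(218.5,.021);plan([*g,.235],y,5)
print(get_state()["tcp_pos"])
a=eyes.read_camera("top")[190:270,235:315,::-1];b=eyes.read_camera("side")[155:235,235:315,::-1]
cv2.imwrite("pics/hover.png",np.hstack([cv2.resize(i,(400,400),interpolation=cv2.INTER_CUBIC) for i in(a,b)]))
E
```

```text
clock: 0.52
tcp_pos: [0.2568, -0.3994, 0.2438]
orientation: [-0.0, 0.921, 0.388, 0.0]
wrist_force: [0.8, -0.1, -0.3]
finger_gap: 0.0256
grip_force: 0.0
clock: 0.93
tcp_pos: [0.3356, -0.2537, 0.2461]
orientation: [-0.0, 0.803, 0.596, -0.0]
wrist_force: [1.1, -0.4, 0.8]
finger_gap: -0.0002
grip_force: 0.0
clock: 1.35
tcp_pos: [0.4144, -0.1087, 0.2482]
orientation: [-0.0, 0.638, 0.77, -0.0]
wrist_force: [1.4, -0.8, -0.2]
finger_gap: -0.0002
grip_force: 0.0
clock: 1.77
tcp_pos: [0.4795, 0.0092, 0.2495]
orientation: [-0.0, 0.477, 0.879, 0.001]
wrist_force: [-0.1, 0.2, -0.9]
finger_gap: -0.0004
grip_force: 0.0
yaw 123.0147452013165 turn -0.09573575654784561
0.33,0.50,0.29,-0.019, 0.32,0.51,0.29,-0.019, 0.31,0.52,0.29,-0.019, 0.30,0.52,0.29,-0.019, 0.29,0.53,0.29,-0.019,
[0.47949839 0.00919281 0.24947209]
```

View pics/hover.png

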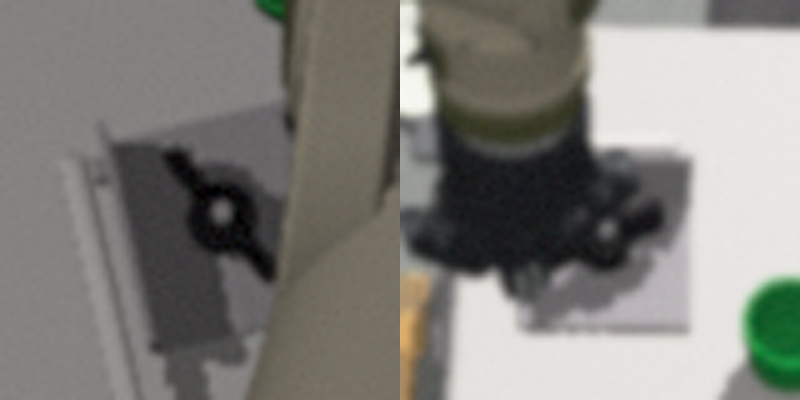

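The nut is as measured and nothing is disturbed. The hand hovers just short of the goal, with its fingertip at about (525,280) in the side crop. I'll finish the approach, then descend behind the wing.

```bash
python3 -m inch '[0.8,1.25,0.5,-0.05, 0.75,1.35,0.5,-0.046, 0,0,0.5,0, 0,0,0,0, 0,0,0,0]'
python3 - <<'E'
from h import *
print(atz("side",(259.5,210.5),.238))
g,y=goal(218.5,.021);plan([*g,.203],y,5)
E
```

```text
clock: 2.28
tcp_pos: [0.4898, 0.0315, 0.2345]
orientation: [-0.001, 0.44, 0.898, -0.001]
wrist_force: [-0.7, 0.9, -0.7]
finger_gap: -0.0002
grip_force: 0.0
[0.47620761 0.01329646 0.238     ]
yaw 127.85370725887375 turn -0.011279936264392276
0.06,0.09,0.63,-0.002, 0.06,0.09,0.63,-0.002, 0.06,0.09,0.63,-0.002, 0.06,0.09,0.63,-0.002, 0.06,0.09,0.63,-0.002,
```

```bash
python3 -m inch '[0.15,0.2,0.8,0, 0.1,0.25,0.8,0, 0,0,0.8,0, 0,0,0.75,0, 0,0,0,0]'
python3 -m inch '[0.3,0,0,0, 0.3,0,0,0, 0.44,-0.16,0,0.125, 0.44,-0.16,0,0.125, 0.44,-0.16,0,0.125]'
python3 -m inch '[0.44,-0.16,0,0.125, 0.44,-0.16,0,0.125, 0.44,-0.16,0,0.125, 0.44,-0.16,0,0.125, 0.44,-0.16,0,0.125]'
python3 -m inch '[0.22,-0.08,0,0.06, 0,0,0,0, -0.5,0,0,0, 0,0,-2,0, 0,0,-2.2,0]'
python3 - <<'E'
from h import *
g,y=goal(158.2,.015);print(g,y)
g,y=goal(-22,.021);plan([*g,.245],y,25,np.pi)
E
```

```text
clock: 2.7
tcp_pos: [0.4914, 0.0372, 0.2012]
orientation: [-0.002, 0.439, 0.899, -0.001]
wrist_force: [-1.0, -0.4, 0.5]
finger_gap: -0.0002
grip_force: 0.0
clock: 3.12
tcp_pos: [0.4781, 0.0508, 0.2038]
orientation: [0.001, 0.601, 0.799, -0.0]
wrist_force: [1.2, -0.9, -0.7]
finger_gap: -0.0001
grip_force: 0.5
clock: 3.53
tcp_pos: [0.4689, 0.0723, 0.2037]
orientation: [0.0, 0.817, 0.576, -0.0]
wrist_force: [-1.4, -1.0, -0.6]
finger_gap: -0.0002
grip_force: 0.5
clock: 3.95
tcp_pos: [0.4662, 0.0695, 0.2448]
orientation: [-0.001, 0.832, 0.555, -0.001]
wrist_force: [-0.4, -0.4, 0.2]
finger_gap: -0.0002
grip_force: 0.0
[0.46786096 0.07319922] 68.19999999999999
yaw 67.35513561729738 turn -3.141592653589793
0.16,0.27,-0.00,-0.126, 0.13,0.29,-0.00,-0.126, 0.09,0.30,-0.00,-0.126, 0.05,0.31,-0.00,-0.126, 0.01,0.32,-0.00,-0.126,
-0.03,0.32,-0.00,-0.126, -0.07,0.31,-0.00,-0.126, -0.10,0.30,-0.00,-0.126, -0.14,0.28,-0.00,-0.126, -0.18,0.26,-0.00,-0.126,
-0.21,0.24,-0.00,-0.126, -0.24,0.21,-0.00,-0.126, -0.26,0.18,-0.00,-0.126, -0.28,0.15,-0.00,-0.126, -0.30,0.11,-0.00,-0.126,
-0.31,0.07,-0.00,-0.126, -0.31,0.03,-0.00,-0.126, -0.32,-0.01,-0.00,-0.126, -0.31,-0.05,-0.00,-0.126, -0.30,-0.09,-0.00,-0.126,
-0.29,-0.12,-0.00,-0.126, -0.27,-0.16,-0.00,-0.126, -0.25,-0.19,-0.00,-0.126, -0.23,-0.22,-0.00,-0.126, -0.20,-0.25,-0.00,-0.126,
```

```bash
python3 -m inch '[1.02,1.7,0,0, 1.02,1.7,0,0, 1.02,1.7,0,0, 1.02,1.7,0,0, 0,0,0,-0.125]'
python3 -m inch '[0,0,0,-0.125, 0,0,0,-0.125, 0,0,0,-0.125, 0,0,0,-0.125, 0,0,0,-0.125]'
python3 -m inch '[0,0,0,-0.125, 0,0,0,-0.125, 0,0,0,-0.125, 0,0,0,-0.125, 0,0,0,-0.125]'
python3 -m inch '[0,0,0,-0.125, 0,0,0,-0.125, 0,0,0,-0.125, 0,0,0,-0.125, 0,0,0,-0.125]'
python3 -m inch '[0,0,0,-0.125, 0,0,0,-0.125, 0,0,0,-0.125, 0,0,0,-0.125, 0,0,0,-0.125]'
python3 -m inch '[0,0,0,-0.125, 0,0,0,-0.125, 0,0,0,-0.125, 0,0,0,-0.125, 0,0,0,0]'
python3 - <<'E'
from h import *
g,y=goal(-22,.021);plan([*g,.203],y,5)
a=eyes.read_camera("top")[190:270,235:315,::-1];b=eyes.read_camera("side")[155:235,235:315,::-1]
cv2.imwrite("pics/h2.png",np.hstack([cv2.resize(i,(400,400),interpolation=cv2.INTER_CUBIC) for i in(a,b)]))
E
```

```text
clock: 4.37
tcp_pos: [0.5493, 0.0809, 0.2452]
orientation: [0.001, 0.796, 0.606, 0.001]
wrist_force: [0.9, 0.4, -0.1]
finger_gap: -0.0001
grip_force: 0.0
clock: 4.78
tcp_pos: [0.546, 0.0807, 0.2456]
orientation: [0.0, 0.569, 0.823, 0.0]
wrist_force: [0.2, -0.1, 0.5]
finger_gap: 0.0001
grip_force: 0.0
clock: 5.2
tcp_pos: [0.546, 0.0807, 0.2456]
orientation: [0.0, 0.288, 0.958, -0.0]
wrist_force: [0.3, -0.6, 0.3]
finger_gap: 0.0001
grip_force: 0.0
clock: 5.62
tcp_pos: [0.546, 0.0807, 0.2456]
orientation: [0.0, -0.02, 1.0, -0.0]
wrist_force: [0.0, -0.5, 0.2]
finger_gap: 0.0002
grip_force: 0.0
clock: 6.03
tcp_pos: [0.546, 0.0807, 0.2456]
orientation: [0.0, -0.326, 0.945, -0.0]
wrist_force: [-1.3, 0.4, -0.2]
finger_gap: 0.0001
grip_force: 0.0
clock: 6.45
tcp_pos: [0.546, 0.0807, 0.2456]
orientation: [0.0, -0.549, 0.836, -0.0]
wrist_force: [-1.0, 0.5, -0.5]
finger_gap: 0.0004
grip_force: 0.0
yaw -113.44492762662465 turn -0.02521874453762729
0.00,0.03,0.85,-0.005, 0.00,0.03,0.85,-0.005, 0.00,0.03,0.85,-0.005, 0.00,0.03,0.85,-0.005, 0.00,0.03,0.85,-0.005,
```

View pics/h2.png

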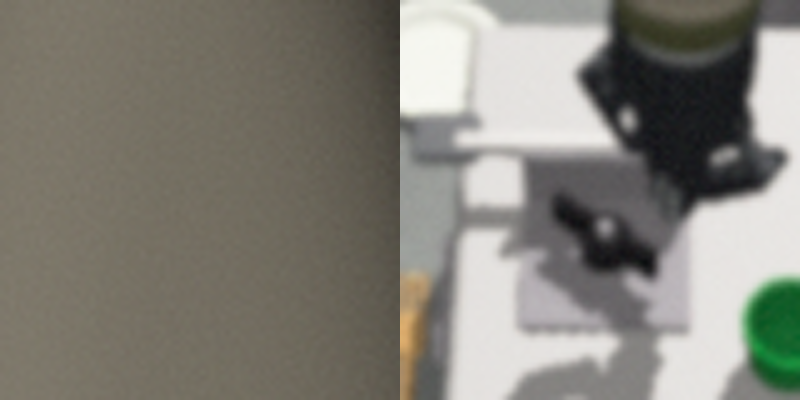

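The side crop shows the wings turned, from (558,200) to (655,268), about -22° in world as planned. The fingertip at about (680,210) is clear behind the wing. Second stroke next.

```bash
python3 - <<'E'
from h import *
d=atz("side",(285.5,208.1),.209)-atz("side",(266.1,194.5),.209);print(np.degrees(np.arctan2(d[1],d[0])))
E
python3 -m inch '[0,0.1,0.9,-0.02, 0,0.05,1,0, 0,0,1,0, 0,0,1.3,0, 0,0,0,0]'
python3 -m inch '[0.3,0,0,0, 0.3,0,0,0, 0.44,-0.16,0,0.125, 0.44,-0.16,0,0.125, 0.44,-0.16,0,0.125]'
python3 -m inch '[0.44,-0.16,0,0.125, 0.44,-0.16,0,0.125, 0.44,-0.16,0,0.125, 0.44,-0.16,0,0.125, 0.44,-0.16,0,0.125]'
python3 - <<'E'
from h import *
q=get_state();M=R.from_quat(np.roll(q["orientation"],-1)).as_matrix();print(M.T@np.array([*(q["tcp_pos"][:2]-A),0])*100, q["joint_pos"][5])
E
```

```text
-26.257715660185607
clock: 6.97
tcp_pos: [0.5425, 0.0818, 0.1997]
orientation: [-0.002, -0.555, 0.832, 0.002]
wrist_force: [-1.1, -0.5, -0.9]
finger_gap: 0.0001
grip_force: 0.0
clock: 7.38
tcp_pos: [0.5403, 0.0624, 0.2041]
orientation: [0.001, -0.388, 0.922, -0.0]
wrist_force: [1.3, 1.6, -0.3]
finger_gap: 0.0
grip_force: 0.6
clock: 7.8
tcp_pos: [0.5262, 0.0441, 0.2043]
orientation: [0.001, -0.085, 0.996, 0.0]
wrist_force: [1.4, 0.5, -0.5]
finger_gap: -0.0
grip_force: 0.6
[-1.57746073 -3.35772662  0.00418981] -0.23934926772190468
```

```bash
python3 -m inch '[0.44,-0.16,0,0.125, 0.44,-0.16,0,0.125, 0.44,-0.16,0,0.125, 0.44,-0.16,0,0.125, 0.44,-0.16,0,0.125]'
python3 -m inch '[0.44,-0.16,0,0.125, 0.44,-0.16,0,0.125, 0.44,-0.16,0,0.125, 0.44,-0.16,0,0.125, 0.44,-0.16,0,0.125]'
python3 -m inch '[0.44,-0.16,0,0.125, 0.44,-0.16,0,0.125, 0.44,-0.16,0,0.125, 0.44,-0.16,0,0.125, 0.44,-0.16,0,0.125]'
python3 -m inch '[0.44,-0.16,0,0.125, 0,0,0,0, -0.5,0,0,0, 0,0,-2,0, 0,0,-2.2,0]'
python3 - <<'E'
from h import *
g,y=goal(-22,.021);plan([*g,.245],y,1,0)
q=get_state();M=R.from_quat(np.roll(q["orientation"],-1)).as_matrix();print(M.T@np.array([*(q["tcp_pos"][:2]-A),0])*100, q["joint_pos"][5])
E
```

```text
clock: 8.22
tcp_pos: [0.5041, 0.0377, 0.2044]
orientation: [0.001, 0.225, 0.974, 0.0]
wrist_force: [1.1, 0.7, -0.3]
finger_gap: 0.0001
grip_force: 0.6
clock: 8.63
tcp_pos: [0.4822, 0.0455, 0.2043]
orientation: [0.001, 0.514, 0.858, 0.0]
wrist_force: [1.3, -1.4, 0.4]
finger_gap: -0.0002
grip_force: 0.5
clock: 9.05
tcp_pos: [0.4689, 0.0646, 0.2041]
orientation: [0.001, 0.753, 0.658, 0.0]
wrist_force: [0.7, -0.5, 0.1]
finger_gap: 0.0
grip_force: 0.5
clock: 9.47
tcp_pos: [0.4654, 0.0641, 0.2449]
orientation: [-0.001, 0.789, 0.614, -0.001]
wrist_force: [0.6, -0.9, 0.6]
finger_gap: -0.0003
grip_force: 0.0
yaw 75.74362340058752 turn 0
3.60,7.23,-0.01,0.000, [-1.97900787 -3.57859028  0.01187334] 1.7855846725953148
```

```bash
python3 -m inch '[1.02,1.75,0,0, 1.02,1.75,0,0, 1.02,1.75,0,0, 1.02,1.75,0,0, 0,0,0,-0.125]'
python3 -m inch '[0,0,0,-0.125, 0,0,0,-0.125, 0,0,0,-0.125, 0,0,0,-0.125, 0,0,0,-0.125]'
python3 -m inch '[0,0,0,-0.125, 0,0,0,-0.125, 0,0,0,-0.125, 0,0,0,-0.125, 0,0,0,-0.125]'
python3 -m inch '[0,0,0,-0.125, 0,0,0,-0.125, 0,0,0,-0.125, 0,0,0,-0.125, 0,0,0,-0.125]'
python3 -m inch '[0,0,0,-0.125, 0,0,0,-0.125, 0,0,0,-0.125, 0,0,0,-0.125, 0,0,0,-0.125]'
python3 -m inch '[0,0,0,-0.125, 0,0,0,-0.125, 0,0,0,-0.125, 0,0,0,-0.125, 0,0,0,0]'
python3 - <<'E'
from h import *
g,y=goal(-14.3,.021);plan([*g,.203],y,5)
b=eyes.read_camera("side")[155:235,235:315,::-1]
cv2.imwrite("pics/h3.png",cv2.resize(b,(400,400),interpolation=cv2.INTER_CUBIC))
E
```

```text
clock: 9.88
tcp_pos: [0.5479, 0.0866, 0.2453]
orientation: [0.001, 0.749, 0.662, 0.001]
wrist_force: [-0.4, 0.2, 0.7]
finger_gap: -0.0002
grip_force: 0.0
clock: 10.3
tcp_pos: [0.5448, 0.0861, 0.2456]
orientation: [0.0, 0.507, 0.862, 0.0]
wrist_force: [0.3, -0.3, 0.2]
finger_gap: 0.0
grip_force: 0.0
clock: 10.72
tcp_pos: [0.5447, 0.0861, 0.2457]
orientation: [0.0, 0.217, 0.976, -0.0]
wrist_force: [0.2, 0.1, -0.3]
finger_gap: -0.0003
grip_force: 0.0
clock: 11.13
tcp_pos: [0.5447, 0.0861, 0.2457]
orientation: [0.0, -0.093, 0.996, -0.0]
wrist_force: [0.7, 0.2, -0.3]
finger_gap: -0.0001
grip_force: 0.0
clock: 11.55
tcp_pos: [0.5447, 0.0861, 0.2457]
orientation: [0.0, -0.395, 0.919, -0.0]
wrist_force: [0.1, -0.6, -0.8]
finger_gap: 0.0002
grip_force: 0.0
clock: 11.97
tcp_pos: [0.5447, 0.0861, 0.2457]
orientation: [0.0, -0.608, 0.794, -0.0]
wrist_force: [-1.0, -0.8, -0.2]
finger_gap: 0.0001
grip_force: 0.0
yaw -105.06565736203545 turn -0.013363241909652768
0.00,0.03,0.85,-0.003, 0.00,0.03,0.85,-0.003, 0.00,0.03,0.85,-0.003, 0.00,0.03,0.85,-0.003, 0.00,0.03,0.85,-0.003,
```

View pics/h3.png

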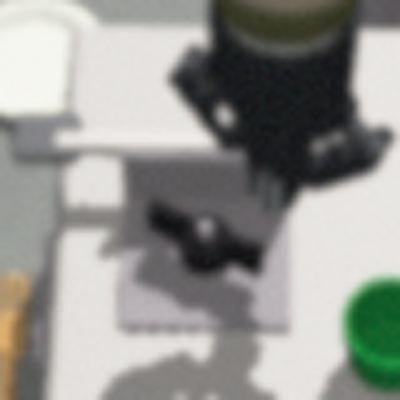

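Wings now run from (152,210) to (262,262), about -16° in world, with the finger clear behind. Third stroke next, with about 2.65 rad to go.

```bash
python3 -m inch '[0,0.1,0.9,0, 0,0.05,1,0, 0,0,1,0, 0,0,1.3,0, 0,0,0,0]'
python3 -m inch '[0.3,0,0,0, 0.3,0,0,0, 0.44,-0.16,0,0.125, 0.44,-0.16,0,0.125, 0.44,-0.16,0,0.125]'
python3 -m inch '[0.44,-0.16,0,0.125, 0.44,-0.16,0,0.125, 0.44,-0.16,0,0.125, 0.44,-0.16,0,0.125, 0.44,-0.16,0,0.125]'
python3 -m inch '[0.44,-0.16,0,0.125, 0.44,-0.16,0,0.125, 0.44,-0.16,0,0.125, 0.44,-0.16,0,0.125, 0.44,-0.16,0,0.125]'
python3 -m inch '[0.44,-0.16,0,0.125, 0.44,-0.16,0,0.125, 0.44,-0.16,0,0.125, 0.44,-0.16,0,0.125, 0.44,-0.16,0,0.125]'
python3 -m inch '[0.44,-0.16,0,0.125, 0.22,-0.08,0,0.06, 0,0,0,0, 0,0,0,0, 0,0,0,0]'
python3 - <<'E'
from h import *
q=get_state();M=R.from_quat(np.roll(q["orientation"],-1)).as_matrix();print(M.T@np.array([*(q["tcp_pos"][:2]-A),0])*100, q["joint_pos"][5],np.degrees(np.arctan2(M[1,0],M[0,0])),q["ft_torque"])
E
```

```text
clock: 12.43
tcp_pos: [0.541, 0.0872, 0.1997]
orientation: [-0.002, -0.606, 0.796, 0.002]
wrist_force: [-0.5, 0.1, -0.9]
finger_gap: -0.0001
grip_force: 0.0
clock: 12.85
tcp_pos: [0.5413, 0.0674, 0.2041]
orientation: [0.001, -0.444, 0.896, -0.0]
wrist_force: [0.6, 1.6, 0.4]
finger_gap: 0.0001
grip_force: 0.6
clock: 13.27
tcp_pos: [0.5296, 0.0475, 0.2042]
orientation: [0.001, -0.147, 0.989, -0.0]
wrist_force: [1.1, 1.2, -0.8]
finger_gap: 0.0003
grip_force: 0.6
clock: 13.68
tcp_pos: [0.5084, 0.0383, 0.2043]
orientation: [0.001, 0.164, 0.986, 0.0]
wrist_force: [0.5, -1.1, -0.9]
finger_gap: 0.0003
grip_force: 0.6
clock: 14.1
tcp_pos: [0.4859, 0.0434, 0.2044]
orientation: [0.001, 0.459, 0.888, 0.0]
wrist_force: [0.6, -0.2, -0.6]
finger_gap: 0.0001
grip_force: 0.6
clock: 14.52
tcp_pos: [0.4799, 0.0479, 0.2038]
orientation: [0.0, 0.536, 0.844, 0.0]
wrist_force: [0.6, 0.7, -0.8]
finger_gap: -0.0002
grip_force: 0.0
[-1.33460779e+00 -3.40466866e+00 -1.75239901e-03] 1.0642357790003878 115.18182975619415 [ 0.03012072  0.01439751 -0.00986199]
```

```bash
python3 -m inch '[0.1,-0.04,0,0.03, 0.1,-0.04,0,0.03, 0.1,-0.04,0,0.03, 0.1,-0.04,0,0.03, 0.1,-0.04,0,0.03]'
python3 -m inch '[0.1,-0.04,0,0.03, 0.1,-0.04,0,0.03, 0.1,-0.04,0,0.03, 0,0,0,0, 0,0,0,0]'
python3 - <<'E'
from h import *
q=get_state();M=R.from_quat(np.roll(q["orientation"],-1)).as_matrix();print(M.T@np.array([*(q["tcp_pos"][:2]-A),0])*100, np.degrees(np.arctan2(M[1,0],M[0,0])),q["wrist_force"])
E
```

```text
clock: 14.93
tcp_pos: [0.4762, 0.0516, 0.2036]
orientation: [0.0, 0.599, 0.801, -0.0]
wrist_force: [0.0, -0.7, 0.2]
finger_gap: 0.0001
grip_force: 0.4
clock: 15.35
tcp_pos: [0.4744, 0.0539, 0.2036]
orientation: [0.001, 0.633, 0.774, -0.0]
wrist_force: [0.8, -2.4, 1.2]
finger_gap: 0.0001
grip_force: 1.8
[-1.41367398e+00 -3.40883185e+00  7.39370991e-04] 101.40462817234322 [ 0.78192172 -2.40944723  1.16616006]
```

```bash
python3 -m inch '[0.08,0,0,0, 0.08,0,0,0, 0.08,0,0,0, 0,0,0,0, 0,0,0,0]'
python3 - <<'E'
from h import *
q=get_state();M=R.from_quat(np.roll(q["orientation"],-1)).as_matrix();print(M.T@np.array([*(q["tcp_pos"][:2]-A),0])*100, M.T@q["wrist_force"])
E
```

```text
clock: 15.77
tcp_pos: [0.4742, 0.0546, 0.2037]
orientation: [0.002, 0.634, 0.773, -0.002]
wrist_force: [2.6, -10.9, 0.1]
finger_gap: 0.0002
grip_force: 5.4
[-1.34848174 -3.40814144  0.00711103] [-11.18765953   0.37630115  -0.06033891]
```

At the hard stop: 11 N of resistance against 2.4 mm commanded and 0.7 mm moved. I'll back off, lift and check.

```bash
python3 -m inch '[-0.4,0,0,0, -0.4,0,0,0, 0,0,-1.5,0, 0,0,-2.5,0, 0,0,-3,0]'
python3 -m inch '[-4,0,-1,0, -4,0,-1,0, -4,0,0,0, -4,0,0,0, -2,0,0,0]'
python3 -m inch '[0,0,0,0, 0,0,0,0, 0,0,0,0, 0,0,0,0, 0,0,0,0]'
python3 - <<'E'
from h import *
a=eyes.read_camera("side")[:,:,::-1];cv2.imwrite("pics/end.png",cv2.resize(a[130:330,190:390],(600,600),interpolation=cv2.INTER_CUBIC))
E
```

```text
clock: 16.18
tcp_pos: [0.4736, 0.0495, 0.2725]
orientation: [-0.002, 0.633, 0.774, -0.001]
wrist_force: [0.4, -0.4, -0.2]
finger_gap: 0.0
grip_force: 0.0
clock: 16.6
tcp_pos: [0.5112, -0.1308, 0.2932]
orientation: [0.0, 0.634, 0.773, 0.0]
wrist_force: [-0.2, -0.0, -0.2]
finger_gap: 0.0003
grip_force: 0.0
clock: 17.02
tcp_pos: [0.5103, -0.1261, 0.2935]
orientation: [-0.0, 0.633, 0.774, 0.0]
wrist_force: [-0.7, -0.1, -0.2]
finger_gap: 0.0
grip_force: 0.0
```

View pics/end.png

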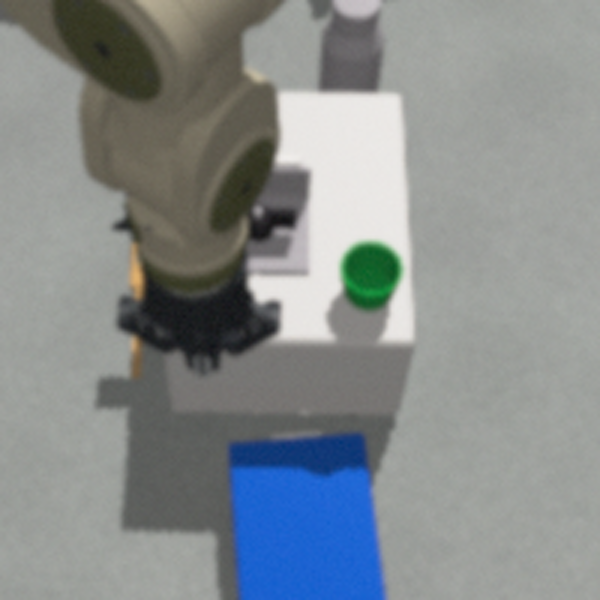

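The visible wing at (297,215) lies parallel to the bin's edge, so the nut is home. Cup, bento and bottle stand where they were, and the hand is clear.

```bash
python3 -c "
from workcell import env
print(env.hand_in())"
```

```text
the job is handed in; nothing more can be done
None
```

I ran the wing nut down clockwise to its hard stop in three push strokes, which I felt as about 11 N of resistance. The job was handed in at about 17 s with the hand clear; the hand-in gave no verdict, and the last picture showed nothing moved, though the arm hid part of the scene.

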